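Roll a round bar to the scribed line on the checking plate

ROBOT

A 6-joint arm with a two-finger parallel gripper is mounted at the origin on a cart in front of the work surface, level with it; the furniture and walls round the work are solid. World frame = base frame: x ahead of the robot, y to its left, z up, the work surface at z = 0. Lengths are in m, angles in degrees, forces in N, time in s.
With the tool pointing down it reaches from about 0.4 to 0.825 m from the base axis. Payload 7 kg.
Tool frame: the origin (TCP) lies at the very end of the fingers, on their centre line; the grasp point (between the pads) lies 19 mm behind it; x points along the fingers, z is the direction in which the jaws open and shut, and the axes are right-handed (so a half turn about x gives the same grasp; the last joint's range is limited). The gripper opens to 88 mm and grips with 3 to 60 N. Pads are 19 mm wide; open, the fingers measure 130 mm over their backs; the gripper's body (78 mm by 193 mm) begins 47 mm behind the grasp point.
Start: joints at [-60.04, 20.546, 0.682, 0, -70.136, -16.507], TCP at [0.157, -0.656, 0.227] pointing down, gripper open.
Joint ranges: [-176.03, 176.03], [-82.01, 121.73], [-58.28, 71.71], [-173.87, 95.51], [-174.79, -0.11], [-173.66, 173.66]. Speed limits (degrees/s): [136.94, 136.94, 172.46, 180, 180, 180].

INTERFACE

Orientations are given as [roll, pitch, yaw] about the fixed x, y, z axes, in that order (R = Rz(yaw) Ry(pitch) Rx(roll)).
In Python, from plant import sensors, cams, workorder gives the robot as it stands. The module is installed in compiled form; this text tells all that it offers.
- The arm moves only by the shell command python3 -m handwheel 'ROWS' [OPENING] [FORCE]. ROWS is JSON, one flat list of numbers, 4 for each row, row after row: the shift along the tool's x, y, z in cm, then the turn about the tool's x in degrees. A call has exactly 10 rows; each row is the pose to reach, as a shift and turn from the pose commanded when the call began, along the tool's axes at that moment; what a row does not reach only later rows make up. A row lasts 1/8 s, in which the tool goes at most 62.5 mm and 10.7 degrees, less where a joint would pass 70% of its speed; a pose out of reach is approached as far as the arm can. A call with a gripper value outside its range is refused whole. OPENING is the finger opening in cm, from 0 to 8.76, set as the call begins (- or left out, the last holds). The fingers move at their own pace and stop on an object; FORCE is the grip in N (left out, the last holds). Time passes only in rows, so rows that repeat a pose let the fingers close, or fill a call up. It gives the time, the measured TCP pose, the force and the opening at its end, in the units of the state.
- sensors.get_state(): the state, without advancing time (a new reading comes with each control period).
- cams.capture(name): name is "scene" or "top" or "wrist"; returns a dict with "image" (384x512x3 uint8, red, green, blue), "fov_y" (degrees; the focal length in pixels is half the picture's height over the tangent of half this angle, whatever the lens; pixels are square), "cx", "cy" (the principal point, pixels), "xyz" and "rotation" of the camera in the world. Camera axes: x right, y down, z forward; pixel columns grow to the right and rows downward; lengths in m; the calibration is good to about 2 mm. A picture is of the moment at which its call begins. There is no depth.
- workorder.close_job(): hands the job in, once; it reports no verdict.
The state is a dict: "time_s": time; "joints": joint angles; "qd": joint speeds; "joint_torque": joint torques, N m; "tcp_pos": TCP position; "eef_rot": TCP orientation; "contact_force": force on the tool from outside, world axes, zero at the start; "moment": the same for the moment, N m; "gripper_width": finger opening in m.
Only numpy, scipy, OpenCV 4.12 (cv2) and the standard library are available. Lean on these libraries where they do the work, as an engineer would, in place of code of your own. Each camera call takes 0.05 s, during which the arm holds its last target.

TASK

Check the steel round bar for straightness on the metal plate: with the fingertips, push it so that it rolls across the plate, at least one full turn, to the scribed line, and leave it at rest lying along the line and centred over it, with both ends of the line still showing. Let it roll on the plate rather than slide, do not grasp or lift it, and do not disturb the spray bottle, the small cap bottle or the screwdriver.

Things in the scene. Friction and masses are not known exactly. Their poses are not given: they have to be found in the camera images.
- plate: fixed flat metal checking plate, 230 (x) x 320 (y) x 16 mm high, free of rims; origin at the centre of its underside, so its top is 16 mm above the origin; z up, its longer side along y. A tall desk lamp (base about at x 0.59, y 0.22, arm rising over 0.5 m) stands to its left: reach the plate from in front of the lamp
- line: thin dark line on the plate's top, parallel to the plate's short side, 200 mm long along its own x, with a 14 mm cross tick at each end; it cannot be felt. Origin at the middle of the line on the plate's top; x along the line, y across it, level, pointing to the side where the bar starts; z up
- bar: steel round bar on the plate, diameter 30 mm, length 130 mm, about 0.25 kg. Origin mid-axis, 15 mm above the plate's top; x along it; y, z turn with it, z through its dark strip (up at the start). Starts 130-200 mm from the line, on its +y side, within 0.06 rad of parallel. Pushed with fingertips 3-12 mm over the plate it rolls ahead, then soon stops; tips above mid-height ride up and jam it
- spray_bottle: bystander: white spray bottle with a blue head, standing on the table beyond the plate, 38 mm diameter, 125 mm tall; origin at the centre of its foot
- cap_bottle: bystander: small brown bottle with a black cap, standing on the table beyond the plate, 32 mm diameter, 62 mm tall; origin at the centre of its foot
- screwdriver: bystander: screwdriver with an ivory-coloured handle, lying on the table beyond the plate, 170 mm long along its y, 19 mm thick; origin at the middle of its underside

How it is judged:
By the outcome, as a careful person would: the job done as asked, in the order asked, and still so for the second after the job is handed in, with the robot touching nothing.
It also fails if it takes over 42 s, if anything falls off the work surface, if the arm or the gripper's body presses on something with over 40 N, if the wrist force passes 120 N, or if a joint passes its speed limit or range.

## Working session

There is one attempt and no reset: what is moved stays moved. The work goes in short steps, Python scripts to look and compute and a shell command to move; the robot and the scene stay as the last step left them, time stands still between calls to the robot, and variables do not carry over. Pictures are saved under pics/ and viewed, and the job is handed in when it is done.

```bash
mkdir -p pics; ls
cat > h.py <<'E'
import numpy as np, cv2
from plant import sensors, cams, workorder
def shot(n,f):
    d=cams.capture(n); cv2.imwrite(f'pics/{f}.png',cv2.cvtColor(d['image'],cv2.COLOR_RGB2BGR))
    np.savez(f'pics/{f}.npz',**{k:np.array(v) for k,v in d.items()}); return d
def K(d):
    h=d['image'].shape[0]; f=h/2/np.tan(np.radians(float(d['fov_y']))/2); return f
def px2w(d,u,v,z):
    f=K(d); r=np.array(d['rotation'])@np.array([(u-d['cx'])/f,(v-d['cy'])/f,1]); o=np.array(d['xyz']); return o+r*(z-o[2])/r[2]
def w2px(d,p):
    f=K(d); c=np.array(d['rotation']).T@(np.array(p)-d['xyz']); return c[0]/c[2]*f+d['cx'],c[1]/c[2]*f+d['cy']
E
python3 - <<'E'
from h import *
s=sensors.get_state(); print(s)
for n in ('scene','top','wrist'):
    d=shot(n,n+'0'); print(n,d['fov_y'],d['cx'],d['cy'],d['xyz'],np.array(d['rotation']).round(3).tolist())
E
```

```text
pics
{'time_s': 0.0, 'joints': array([-6.00390297e+01,  2.05908853e+01,  6.32401780e-01, -1.92399110e-02,
       -7.01357128e+01, -1.65083861e+01]), 'qd': array([-0.05808113,  0.09807056,  0.02417811,  0.04891262,  0.03062028,
        0.02760237]), 'joint_torque': array([ 8.39077416e-05, -5.82723105e+01,  2.93053025e+01,  6.99721992e+00,
        6.92199043e-03, -2.03359104e-04]), 'tcp_pos': array([ 0.15689847, -0.65599828,  0.22562124]), 'eef_rot': array([  5.64074166,  89.90408248, 109.0867734 ]), 'contact_force': array([ 0.28746529, -0.30189296, -0.80889619]), 'moment': array([ 0.05807272,  0.07731821, -0.00036109]), 'gripper_width': 0.08762516958200499}
scene 47.054879172553896 257.6509374577993 184.12884163162101 [ 0.01840971 -0.47021777  0.61351026] [-127.728, 0.194, -63.566]
top 55.60648413678777 258.4323583276928 190.8734325388046 [ 0.56916124 -0.15050723  0.90191482] [-176.093, -1.16, -91.068]
wrist 68.55642956513061 254.86805465177017 190.52606880727183 [ 0.07905261 -0.6755598   0.38421596] [163.066, -0.035, 103.39]
```

```bash
cat >> h.py <<'E'
from scipy.spatial.transform import Rotation as Rn
def RR(d): return Rn.from_euler('xyz',np.array(d['rotation']),degrees=True).as_matrix()
def px2w(d,u,v,z):
    f=K(d); r=RR(d)@np.array([(u-d['cx'])/f,(v-d['cy'])/f,1]); o=np.array(d['xyz']); return o+r*(z-o[2])/r[2]
def w2px(d,p):
    f=K(d); c=RR(d).T@(np.array(p)-d['xyz']); return c[0]/c[2]*f+d['cx'],c[1]/c[2]*f+d['cy']
def load(f): return dict(np.load(f'pics/{f}.npz'))
E
python3 -c "
from h import *
print(RR(load('top0')).round(3), Rn.from_euler('xyz',sensors.get_state()['eef_rot'],degrees=True).as_matrix().round(3))"
```

```text
[[-0.019 -0.998  0.068]
 [-1.     0.017 -0.021]
 [ 0.02  -0.068 -0.997]] [[-0.    -0.973 -0.233]
 [ 0.001 -0.233  0.973]
 [-1.     0.     0.001]]
```

View pics/scene0.png

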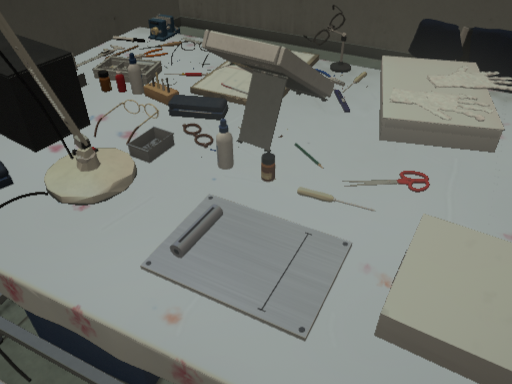

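View pics/top0.png

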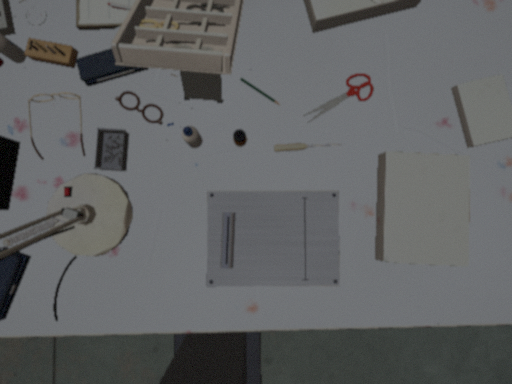

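Run:
```python
import cv2
im=cv2.imread('pics/top0.png')[180:295,195:350]; cv2.imwrite('pics/top0z.png',cv2.resize(im,None,fx=5,fy=5,interpolation=cv2.INTER_CUBIC))
im=cv2.imread('pics/scene0.png')[190:345,140:360]; cv2.imwrite('pics/scene0z.png',cv2.resize(im,None,fx=3.6,fy=3.6,interpolation=cv2.INTER_CUBIC))
```

```text
(no output)
```

View pics/top0z.png

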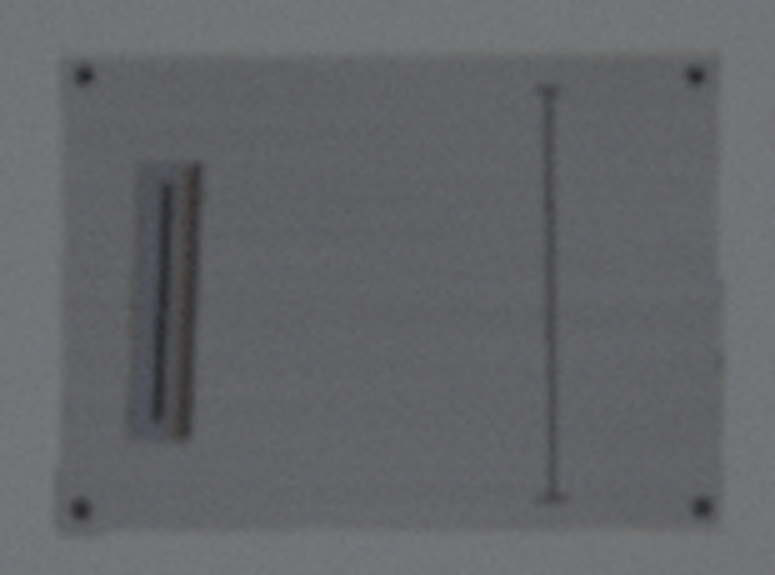

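View pics/scene0z.png

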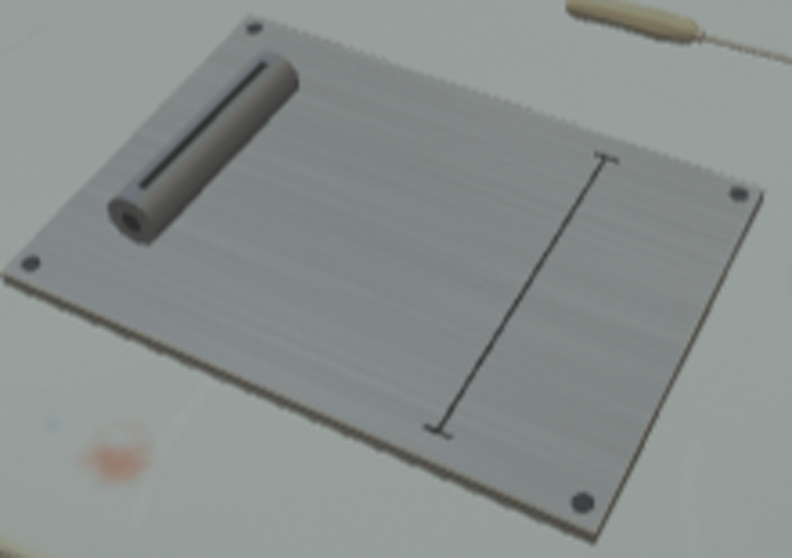

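Run:
```python
from h import *
T=load('top0');S=load('scene0')
t=lambda u,v,z:px2w(T,195+u/5-.4,180+v/5-.4,z).round(4)
s=lambda u,v,z:px2w(S,140+u/3.6-.36,190+v/3.6-.36,z).round(4)
print('line top',t(548,92,.016),t(552,498,.016),'scene',s(607,157,.016),s(437,430,.016))
print('strip top',t(167,183,.046),t(156,420,.046),'scene',s(265,63,.046),s(143,187,.046))
print('bar corners',t(138,162,.031),t(202,162,.031),t(128,437,.031),t(188,440,.031))
print('plate corners',t(63,57,.016),t(718,57,.016),t(55,533,.016),t(720,533,.016))
print('plate sc',s(248,15,.016),s(764,190,.016),s(597,540,.016),s(3,272,.016))
```

```text
line top [ 0.61  -0.281  0.016] [ 0.4145 -0.2776  0.016 ] scene [ 0.6132 -0.2816  0.016 ] [ 0.4152 -0.2768  0.016 ]
strip top [ 0.5691 -0.0966  0.046 ] [ 0.4595 -0.09    0.046 ] scene [ 0.5694 -0.0964  0.046 ] [ 0.4607 -0.0907  0.046 ]
bar corners [ 0.5793 -0.0819  0.031 ] [ 0.5788 -0.1124  0.031 ] [ 0.4499 -0.0757  0.031 ] [ 0.4479 -0.1039  0.031 ]
plate corners [ 0.6312 -0.0449  0.016 ] [ 0.6257 -0.365   0.016 ] [ 0.4032 -0.0391  0.016 ] [ 0.3961 -0.3583  0.016 ]
plate sc [ 0.6319 -0.0448  0.016 ] [ 0.6265 -0.3644  0.016 ] [ 0.3952 -0.3619  0.016 ] [ 0.404  -0.0419  0.016 ]
```

```bash
python3 -m handwheel '[0,-2,2,-5, 0,-5,5,-12, 0,-9,9,-20, 0,-13,13,-28, 0,-17,17,-37, 0,-21,21,-46, 0,-25,25,-55, 0,-28,28,-63, 0,-31,31,-69, 0,-32,32,-73.3]' 7 20; python3 -c "
from h import *
s=sensors.get_state();print(s['tcp_pos'],s['eef_rot'],s['joints'])
R=Rn.from_euler('xyz',s['eef_rot'],degrees=True).as_matrix();print(R.round(4))
print(R.T@(np.array([.517,-.0535,.10])-s['tcp_pos']))"
```

```text
time_s: 1.4
tcp_pos: [0.3946, -0.269, 0.2266]
eef_rot: [-154.0, 90.0, 23.1]
contact_force: [-0.0, -0.2, -0.5]
gripper_width: 0.0703
[ 0.39464895 -0.2689989   0.22662543] [-153.98752475   89.97677673   23.05856101] [-1.06127425e+01  1.61425202e+00 -2.33211158e+01 -1.42014478e-02
 -6.50453057e+01  7.66481765e+00]
[[ 4.000e-04 -5.150e-02 -9.987e-01]
 [ 2.000e-04 -9.987e-01  5.150e-02]
 [-1.000e+00 -2.000e-04 -4.000e-04]]
[ 0.12670526 -0.22149513 -0.11103711]
```

```bash
python3 -m handwheel '[0,-2,-1,0, 0,-5,-2.5,0, 0,-9,-4.5,0, 0,-13,-6.5,0, 2,-17,-8.5,0, 5,-20,-10,0, 8,-22.1,-11.1,0, 12,-22.1,-11.1,0, 15,-22.1,-11.1,0, 16.6,-22.1,-11.1,0]'; python3 -c "
from h import *
s=sensors.get_state();print(s['tcp_pos'],s['eef_rot'],s['joints'])
shot('top','top1');shot('scene','scene1')
for n in ('top1','scene1'):
    d=load(n)['image'];x=(190,120,355,300) if n[0]=='t' else (120,100,370,350)
    d=cv2.cvtColor(d[x[1]:x[3],x[0]:x[2]],cv2.COLOR_RGB2BGR);cv2.imwrite('pics/'+n+'z.png',cv2.resize(d,None,fx=3,fy=3,interpolation=2)[:600])
"
```

```text
time_s: 2.65
tcp_pos: [0.516, -0.0565, 0.0587]
eef_rot: [13.6, 89.8, -169.6]
contact_force: [-0.1, -0.1, 0.8]
gripper_width: 0.0697
[ 0.51604212 -0.05650642  0.05868322] [  13.64751807   89.84671408 -169.59769043] [ 1.54232468e+01  1.62159895e+01 -3.09005871e+01 -1.96576294e-02
 -4.30361228e+01 -1.86540692e+01]
```

View pics/top1z.png

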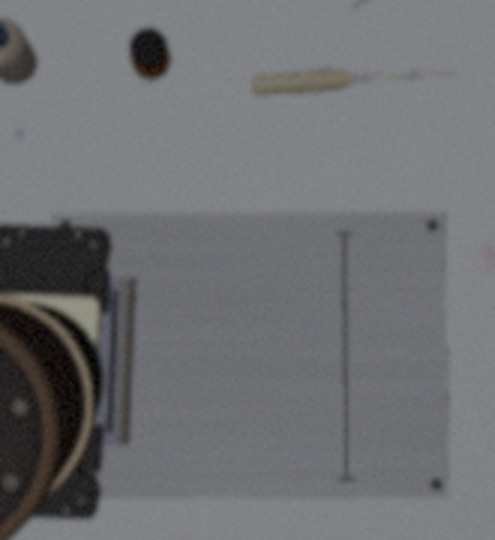

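View pics/scene1z.png

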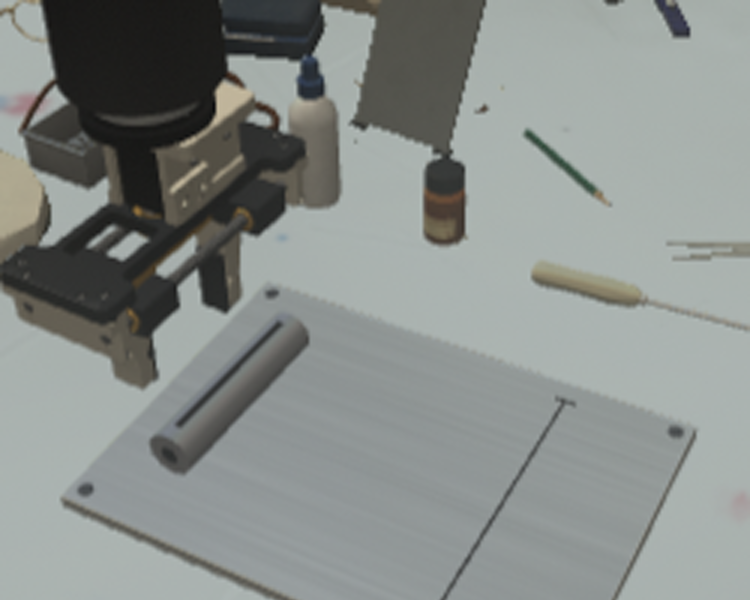

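```bash
python3 -m handwheel '[0.5,0,0,0, 1.2,0,0,0, 2,0,0,0, 2.6,0,0,0, 3.1,0,0,0, 3.4,0,0,0, 3.5,0,0,0, 3.5,0,0,0, 3.5,0,0,0, 3.5,0,0,0]'; python3 -c "
from h import *
for i in range(3):
  s=sensors.get_state();print(s['tcp_pos'],s['contact_force'],s['gripper_width'])
R=Rn.from_euler('xyz',s['eef_rot'],degrees=True).as_matrix();print(R.round(4))
shot('top','top2');shot('scene','scene2')
for n in ('top2','scene2'):
    d=load(n)['image'];x=(190,120,355,300) if n[0]=='t' else (140,150,270,290)
    d=cv2.cvtColor(d[x[1]:x[3],x[0]:x[2]],cv2.COLOR_RGB2BGR);cv2.imwrite('pics/'+n+'z.png',cv2.resize(d,None,fx=4,fy=4,interpolation=2)[:600])
"
```

```text
time_s: 4.0
tcp_pos: [0.5172, -0.0564, 0.0257]
eef_rot: [-165.4, 90.0, 11.3]
contact_force: [-0.4, -0.2, -0.1]
gripper_width: 0.07
[ 0.51720626 -0.05641163  0.02570984] [-0.3722389  -0.22831361 -0.06993677] 0.06998083949427758
[ 0.51720626 -0.05641163  0.02570984] [-0.3722389  -0.22831361 -0.06993677] 0.06998083949427758
[ 0.51720626 -0.05641163  0.02570984] [-0.3722389  -0.22831361 -0.06993677] 0.06998083949427758
[[ 3.000e-04 -5.660e-02 -9.984e-01]
 [ 1.000e-04 -9.984e-01  5.660e-02]
 [-1.000e+00 -1.000e-04 -3.000e-04]]
```

View pics/scene2z.png

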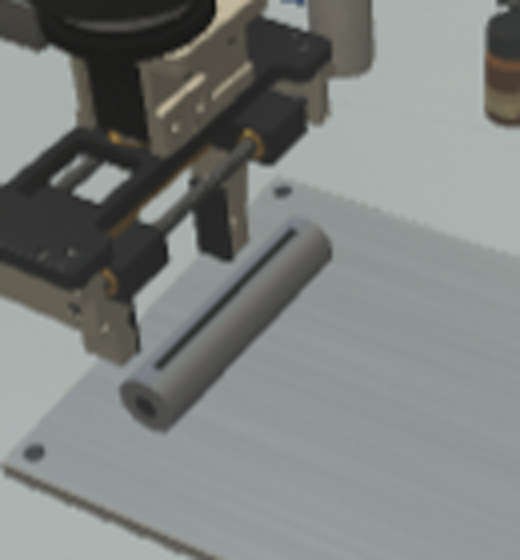

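```bash
python3 -m handwheel '[0.25,0.3,0,0, 0.25,0.7,0,0, 0.25,1.0,0,0, 0.25,1.3,0,0, 0.25,1.6,0,0, 0.25,1.9,0,0, 0.25,2.2,0,0, 0.25,2.5,0,0, 0.25,2.8,0,0, 0.25,3.1,0,0]'
cat > look.py <<'E'
from h import *
import sys
n=sys.argv[1]
s=sensors.get_state();print(s['time_s'],s['tcp_pos'].round(4),s['contact_force'].round(2))
R=Rn.from_euler('xyz',s['eef_rot'],degrees=True).as_matrix();print('toolz yaw',np.degrees(np.arctan2(-R[1,2],-R[0,2])))
shot('top','top'+n);shot('scene','scene'+n)
a=load('top'+n)['image'][180:295,195:350];b=load('scene'+n)['image'][190:345,140:360]
a=cv2.resize(a,None,fx=5,fy=5,interpolation=2);b=cv2.resize(b,None,fx=3.6,fy=3.6,interpolation=2)
cv2.imwrite(f'pics/top{n}z.png',a[:,:,::-1]);cv2.imwrite(f'pics/scene{n}z.png',b[:,:,::-1])
E
python3 look.py 3
```

```text
time_s: 5.35
tcp_pos: [0.5153, -0.0876, 0.023]
eef_rot: [14.7, 90.0, -168.6]
contact_force: [0.5, 0.7, 0.1]
gripper_width: 0.0702
5.35 [ 0.5153 -0.0876  0.023 ] [0.52 0.68 0.08]
toolz yaw -3.2451664198596397
```

View pics/scene3z.png

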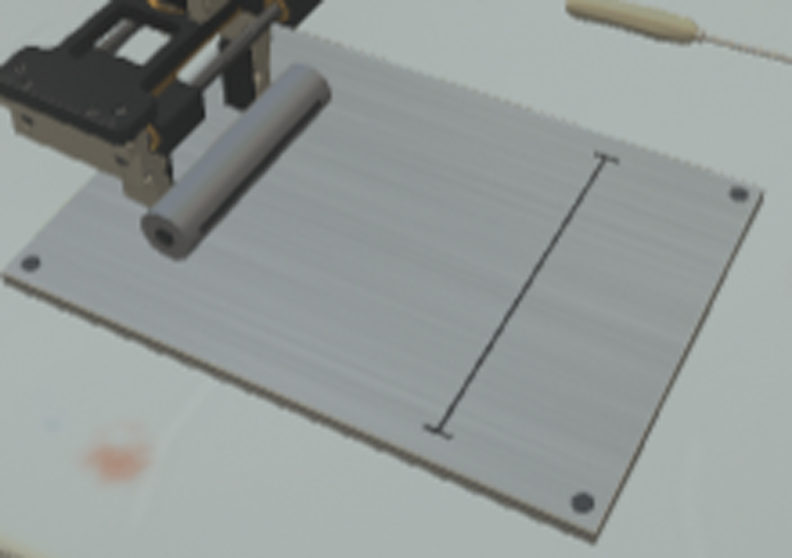

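View pics/top3z.png

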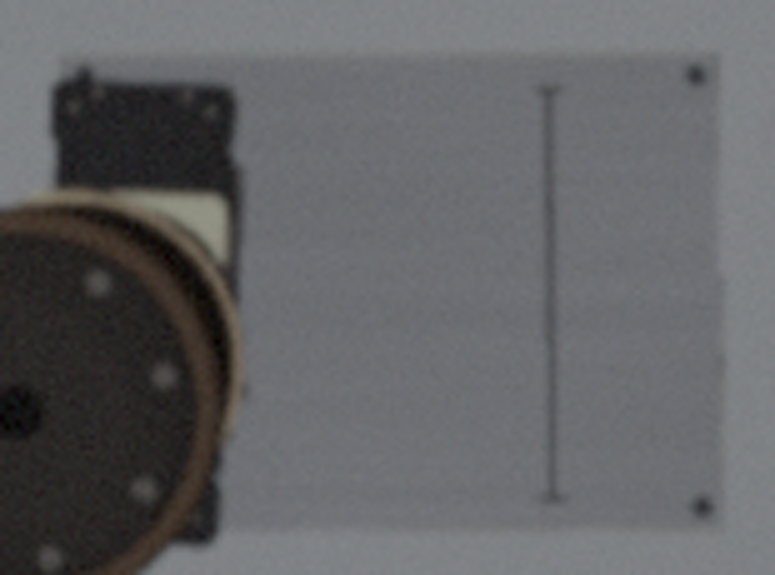

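```bash
python3 -m handwheel '[0,0.4,0,-0.3, 0,0.8,0,-0.7, 0,1.2,0,-1.1, 0,1.6,0,-1.5, 0,2.0,0,-1.9, 0,2.4,0,-2.3, 0,2.8,0,-2.6, 0,3.2,0,-2.9, 0,3.6,0,-3.2, 0,4.0,0,-3.2]'; python3 look.py 4
```

```text
time_s: 6.7
tcp_pos: [0.5131, -0.1276, 0.0231]
eef_rot: [-105.9, 90.0, 74.0]
contact_force: [0.4, 0.5, 0.8]
gripper_width: 0.07
6.7 [ 0.5131 -0.1276  0.0231] [0.39 0.52 0.78]
toolz yaw -0.044864939615313223
```

View pics/scene4z.png

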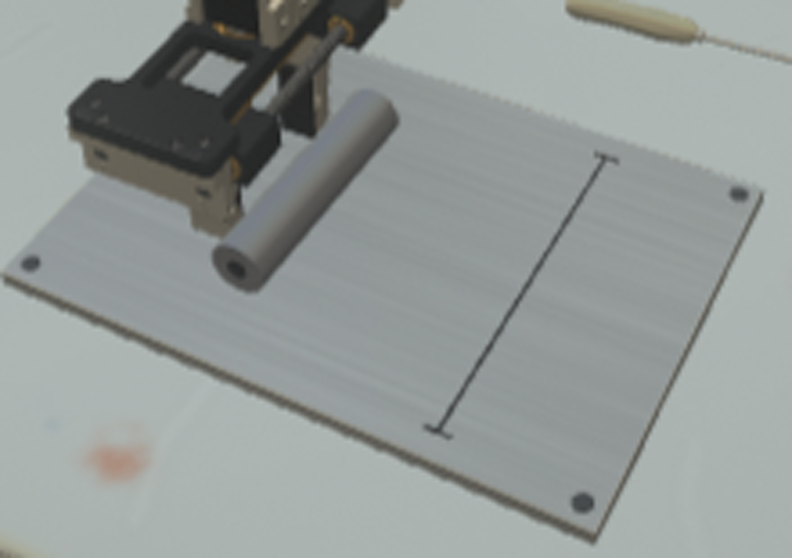

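View pics/top4z.png

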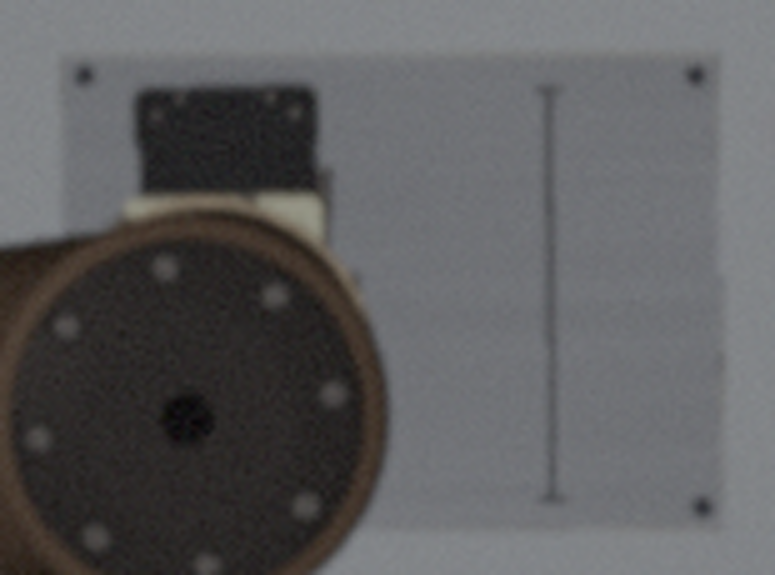

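```bash
cat > fit.py <<'E'
from h import *
from scipy.optimize import least_squares
def fit(n,pts,near,L=(0.5135,-0.279,-0.0228)):
    S=load('scene'+n); o=np.array(S['xyz']); f=K(S); R=RR(S)
    rays=[]
    for u,v in pts:
        u=140+u/3.6-.36; v=190+v/3.6-.36
        r=R@np.array([(u-S['cx'])/f,(v-S['cy'])/f,1]); rays.append(r/np.linalg.norm(r))
    def res(p):
        a=np.array([1,p[1],0]);a/=np.linalg.norm(a);c=np.array([.5135,p[0],.031]);out=[]
        for r in rays:
            n_=np.cross(r,a);n_/=np.linalg.norm(n_);out.append(abs((c-o)@n_)-.015)
        return np.array(out)*1000
    s=least_squares(res,[-.2,0]); print('y at x.5135: %.4f slope %.4f (line y %.4f slope %.4f)'%(*s.x,L[1],L[2]),'res',res(s.x).round(2))
    e=px2w(S,140+near[0]/3.6-.36,190+near[1]/3.6-.36,.031);print('near end',e,'centre x',e[0]+.065)
if __name__=='__main__':
    fit('0',[(120,200),(190,123),(250,62),(160,243),(230,165),(288,100)],(130,222))
    fit('4',[(217,245),(280,176),(345,102),(267,285),(330,207),(392,128)],(237,267))
E
python3 fit.py
```

```text
y at x.5135: -0.0946 slope -0.0273 (line y -0.2790 slope -0.0228) res [-0.47  0.61 -0.28 -0.18  0.    0.03]
near end [ 0.44906132 -0.08882471  0.031     ] centre x 0.5140613201930067
y at x.5135: -0.1641 slope -0.2115 (line y -0.2790 slope -0.0228) res [ -2.74   3.71  12.09   3.39  -5.25 -14.55]
near end [ 0.44728197 -0.15278337  0.031     ] centre x 0.5122819662675032
```

```bash
sed -i 's/\[-.2,0\]/[near_y(S,near),-.02]/; s/^def fit/def near_y(S,n): return px2w(S,140+n[0]\/3.6-.36,190+n[1]\/3.6-.36,.031)[1]\ndef fit/' fit.py; python3 fit.py; python3 -m handwheel '[0,0.4,0,0, 0,0.8,0,0, 0,1.2,0,0, 0,1.6,0,0, 0,2.0,0,0, 0,2.4,0,0, 0,2.8,0,0, 0,3.2,0,0, 0,3.6,0,0, 0,4.0,0,0]'; python3 look.py 5
```

```text
y at x.5135: -0.0946 slope -0.0273 (line y -0.2790 slope -0.0228) res [-0.47  0.61 -0.28 -0.18  0.    0.03]
near end [ 0.44906132 -0.08882471  0.031     ] centre x 0.5140613201930067
y at x.5135: -0.1569 slope -0.0379 (line y -0.2790 slope -0.0228) res [ 0.75 -0.38 -0.68  0.4   0.16 -0.87]
near end [ 0.44728197 -0.15278337  0.031     ] centre x 0.5122819662675032
time_s: 8.05
tcp_pos: [0.5131, -0.1676, 0.0231]
eef_rot: [-87.4, 90.0, 92.5]
contact_force: [0.5, 0.0, 0.3]
gripper_width: 0.0704
8.05 [ 0.5131 -0.1676  0.0231] [0.45 0.   0.27]
toolz yaw -0.0480216716316257
```

View pics/scene5z.png

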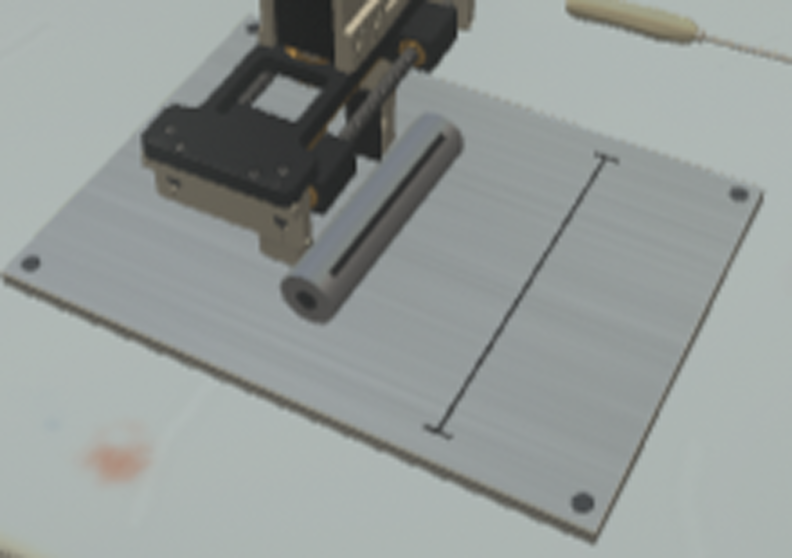

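Run:
```python
from fit import *
fit('5',[(285,278),(350,200),(415,125),(333,312),(390,238),(455,155)],(305,298))
```

```text
y at x.5135: -0.1965 slope -0.0554 (line y -0.2790 slope -0.0228) res [-1.14 -1.02 -1.91 -0.9  -1.43 -1.65]
near end [ 0.44491234 -0.19221395  0.031     ] centre x 0.5099123367693658
```

Run:
```python
from h import *
d=load('scene5')['image'][215:285,210:275]
cv2.imwrite('pics/s5zz.png',cv2.resize(d,None,fx=8,fy=8,interpolation=2)[:,:,::-1])
```

```text
(no output)
```

View pics/s5zz.png

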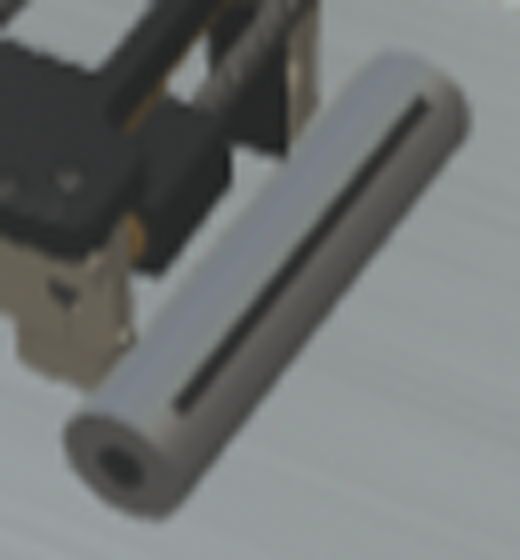

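Run:
```python
from h import *
S=load('scene5')
p=lambda u,v,z:px2w(S,210+u/8-.44,215+v/8-.44,z).round(4)
a,b=p(182,405,.0436),p(422,103,.0436); print(a,b,(b-a)[1]/(b-a)[0],np.linalg.norm(a-b),'mid',(a+b)/2,'axis y',(a+b)[1]/2+.0082)
print('hole',p(122,465,.031))
```

```text
[ 0.4556 -0.2024  0.0436] [ 0.5623 -0.2074  0.0436] -0.04686035613870669 0.10681708664815757 mid [ 0.50895 -0.2049   0.0436 ] axis y -0.19669999999999999
hole [ 0.4447 -0.1932  0.031 ]
```

```bash
python3 -m handwheel '[0,0.3,0,-0.5, 0,0.5,0,-1, 0,0.7,0,-1.5, 0,0.9,0,-2, 0,1.1,0,-2.3, 0,1.25,0,-2.5, 0,1.4,0,-2.5, 0,1.55,0,-2.5, 0,1.7,0,-2.5, 0,1.85,0,-2.5]'; python3 -m handwheel '[0,0.15,0,0, 0,0.3,0,0, 0,0.45,0,0, 0,0.6,0,0, 0,0.75,0,0, 0,0.9,0,0, 0,1.05,0,0, 0,1.2,0,0, 0,1.3,0,0, 0,1.4,0,0]'; python3 look.py 6;  python3 - <<'E'
from h import *
d=load('scene6')['image'][215:295,220:300]
cv2.imwrite('pics/s6zz.png',cv2.resize(d,None,fx=7,fy=7,interpolation=2)[:,:,::-1])
E
```

```text
time_s: 9.4
tcp_pos: [0.5131, -0.1859, 0.0231]
eef_rot: [149.2, 90.0, -28.3]
contact_force: [0.8, 0.5, 0.1]
gripper_width: 0.0701
time_s: 10.65
tcp_pos: [0.5136, -0.1999, 0.023]
eef_rot: [-4.2, 90.0, 178.3]
contact_force: [-0.2, 0.1, -0.5]
gripper_width: 0.07
10.65 [ 0.5136 -0.1999  0.023 ] [-0.18  0.14 -0.47]
toolz yaw 2.4521421916452555
```

View pics/s6zz.png

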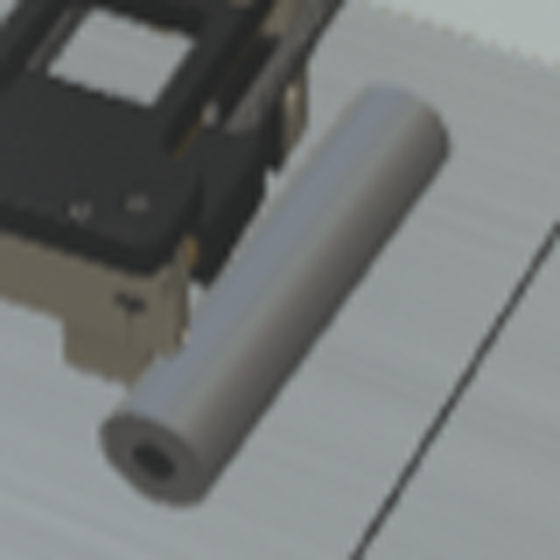

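```bash
cat > edge.py <<'E'
from h import *
from scipy.optimize import least_squares
def run(n,y0,sl0,side='R',show=False,cx=.5135):
    S=load('scene'+n); o=np.array(S['xyz']); f=K(S); R=RR(S)
    g=cv2.GaussianBlur(S['image'].mean(2).astype(np.float32),(0,0),.8)
    rel=S
    def tang(y,sl,t,sg):  # tangent pt of cylinder on side sg at axis point t
        a=np.array([1,sl,0]);a/=np.linalg.norm(a);c=np.array([cx,y,.031])+a*t
        v=o-c; v-=a*(v@a); d=np.linalg.norm(v);v/=d; w=np.cross(a,v); 
        th=np.arccos(.015/d); p1=c+.015*(np.cos(th)*v+np.sin(th)*w); p2=c+.015*(np.cos(th)*v-np.sin(th)*w)
        return (p1 if (p1[1]<p2[1])==(sg=='R') else p2)
    for it in range(3):
        rays=[];pts=[]
        for t in np.linspace(-.05,.05,21):
            q=np.array(w2px(S,tang(y0,sl0,t,side))); q2=np.array(w2px(S,tang(y0,sl0,t+.005,side))); tt=(q2-q)/np.linalg.norm(q2-q); nn=np.array([-tt[1],tt[0]])
            if nn[0]<0: nn=-nn
            if side=='L': nn=-nn
            ss=np.arange(-4,4.01,.1) if it==0 else np.arange(-2.5,2.51,.1)
            pr=cv2.remap(g,(q[0]+ss*nn[0]).astype(np.float32)[None],(q[1]+ss*nn[1]).astype(np.float32)[None],1)[0]
            gr=np.gradient(pr); k=np.argmax(gr) 
            p=q+ss[k]*nn; pts.append(ss[k]); r=R@np.array([(p[0]-S['cx'])/f,(p[1]-S['cy'])/f,1]); rays.append(r/np.linalg.norm(r))
        def res(p):
            a=np.array([1,p[1],0]);a/=np.linalg.norm(a);c=np.array([cx,p[0],.031]);out=[]
            for r in rays:
                m=np.cross(r,a);m/=np.linalg.norm(m);out.append(abs((c-o)@m)-.015)
            return np.array(out)*1000
        s=least_squares(res,[y0+ (0.003 if side=='R' else -.003),sl0],loss='soft_l1',f_scale=.3); y0,sl0=s.x
    print(n,side,'y %.4f slope %.4f'%(y0,sl0),'res',np.abs(res(s.x)).round(1).tolist())
E
python3 - <<'E'
from edge import *
run('0',-.0935,-.057);run('4',-.157,-.05);run('5',-.197,-.047);run('6',-.226,-.03)
S=load('scene6');print(px2w(S,220+153/7-.43,215+458/7-.43,.031))
E
```

```text
0 R y -0.0929 slope -0.0551 res [0.1, 0.2, 0.0, 0.0, 0.0, 0.0, 0.4, 0.2, 0.2, 0.0, 0.4, 0.2, 0.4, 0.2, 0.8, 0.4, 0.6, 0.4, 0.0, 0.2, 0.3]
4 R y -0.1569 slope -0.0546 res [0.2, 0.2, 0.7, 0.0, 0.2, 0.0, 0.0, 0.0, 1.0, 0.2, 0.1, 0.3, 0.5, 0.1, 0.7, 0.1, 0.1, 0.3, 1.2, 0.3, 0.9]
5 R y -0.1968 slope -0.0522 res [0.4, 0.0, 0.7, 0.3, 0.5, 0.4, 0.9, 0.4, 0.2, 0.4, 0.2, 0.4, 0.5, 0.2, 0.2, 0.2, 0.2, 0.4, 0.3, 0.2, 0.0]
6 R y -0.2301 slope -0.0455 res [0.1, 0.0, 0.5, 0.0, 0.7, 0.1, 0.3, 0.9, 0.6, 0.4, 0.2, 0.0, 0.2, 0.2, 0.0, 0.4, 0.5, 0.4, 0.0, 0.0, 0.2]
[ 0.44322963 -0.22628753  0.031     ]
```

```bash
python3 -m handwheel '[0,0.3,0,0, 0,0.6,0,0, 0,0.9,0,0, 0,1.2,0,0, 0,1.5,0,0, 0,1.8,0,0, 0,2.1,0,0, 0,2.4,0,0, 0,2.7,0,0, 0,3.0,0,0]'; python3 look.py 7;  python3 - <<'E'
from edge import *
run('7',-.26,-.043)
E
```

```text
time_s: 12.0
tcp_pos: [0.5149, -0.23, 0.0231]
eef_rot: [-24.9, 90.0, 157.5]
contact_force: [0.0, 0.9, -0.6]
gripper_width: 0.0698
12.0 [ 0.5149 -0.23    0.0231] [ 0.01  0.89 -0.56]
toolz yaw 2.4533298928159093
7 R y -0.2608 slope -0.0421 res [0.1, 0.2, 0.4, 0.6, 0.1, 0.2, 0.4, 0.3, 0.3, 0.4, 0.3, 0.4, 0.0, 0.7, 0.0, 0.7, 0.0, 0.1, 0.2, 0.3, 0.3]
```

View pics/scene7z.png

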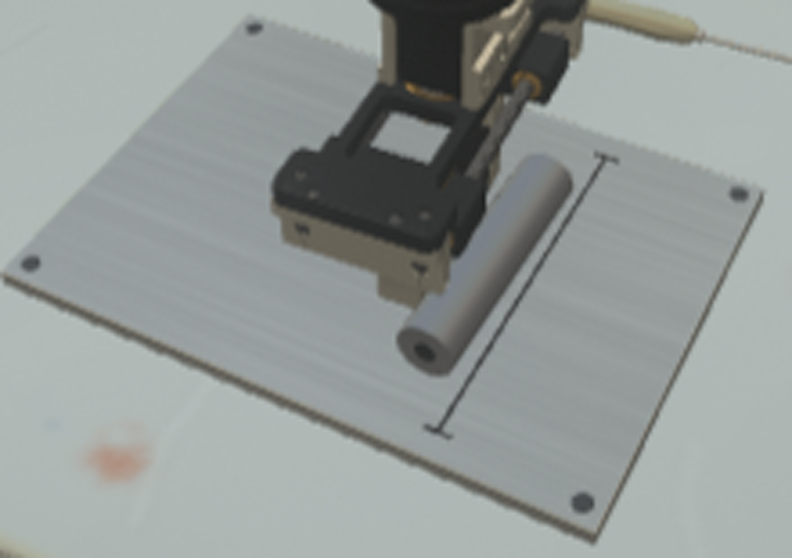

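```bash
python3 -m handwheel '[0,0.2,0,0, 0,0.4,0,0, 0,0.6,0,0, 0,0.8,0,0, 0,1.0,0,0, 0,1.2,0,0, 0,1.4,0,0, 0,1.55,0,0, 0,1.65,0,0, 0,1.7,0,0]'; python3 look.py 8;  python3 - <<'E'
from edge import *
run('8',-.278,-.04)
S=load('scene8')
E
```

```text
time_s: 13.35
tcp_pos: [0.5157, -0.2468, 0.023]
eef_rot: [4.6, 90.0, -173.0]
contact_force: [0.4, 0.4, 0.1]
gripper_width: 0.0701
13.35 [ 0.5157 -0.2468  0.023 ] [0.38 0.37 0.06]
toolz yaw 2.4522560506534123
8 R y -0.2767 slope -0.0473 res [0.2, 0.0, 0.4, 0.5, 0.2, 0.5, 0.0, 0.7, 0.0, 0.5, 0.3, 0.5, 0.3, 0.4, 0.9, 0.2, 0.0, 0.0, 0.0, 0.7, 0.5]
```

View pics/scene8z.png

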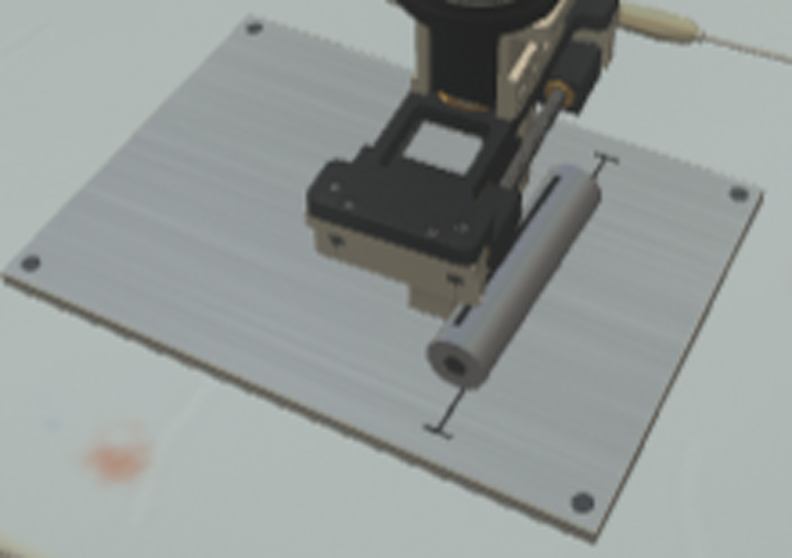

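```bash
python3 -m handwheel '[0,-0.5,0,0, 0,-1.0,0,0, -2,-1.0,0,0, -4.5,-1,0,0, -4.5,0,0.3,9, -4.5,1,0.6,19, -4.5,2,0.91,29, -4.5,2.8,0.91,39, -4.5,3.18,0.91,48.7, -4.5,3.18,0.91,48.7]' 8.76; python3 look.py 9;  python3 - <<'E'
from edge import *
run('9',-.277,-.045)
s=sensors.get_state();print(s['joints'])
E
```

```text
time_s: 14.7
tcp_pos: [0.5079, -0.2788, 0.068]
eef_rot: [26.6, 90.0, 160.4]
contact_force: [-0.4, 0.1, -0.8]
gripper_width: 0.0873
14.7 [ 0.5079 -0.2788  0.068 ] [-0.44  0.12 -0.83]
toolz yaw -46.18703291937665
9 R y -0.2769 slope -0.0480 res [0.1, 0.3, 0.5, 0.0, 0.3, 0.5, 0.0, 0.1, 0.8, 0.3, 0.1, 0.1, 0.1, 0.5, 0.5, 0.0, 0.2, 0.3, 0.5, 0.4, 0.5]
[-9.41417544e+00  2.02720296e+01 -2.28782105e+01 -4.05969038e-03
 -4.68559966e+01 -3.65966157e+01]
```

View pics/scene9z.png

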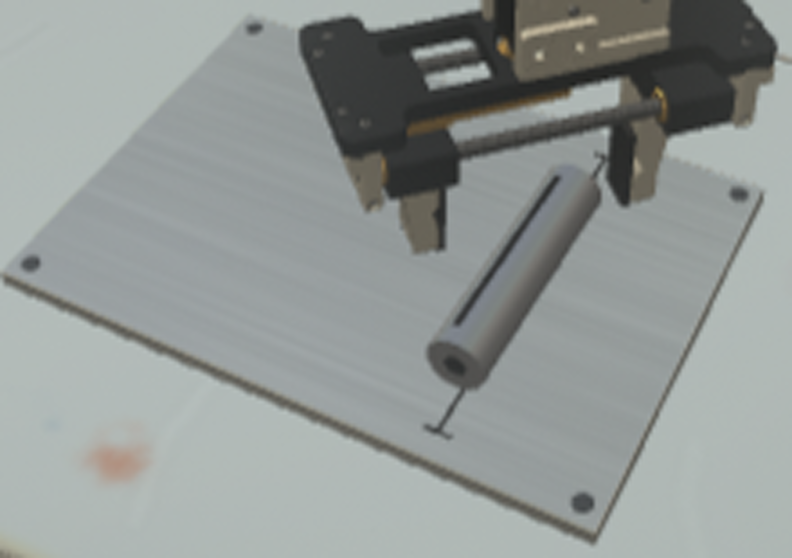

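View pics/top9z.png

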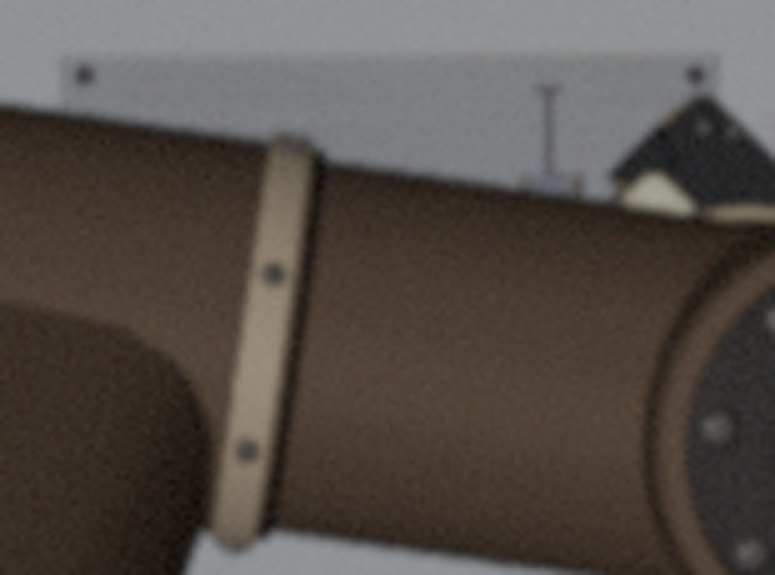

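```bash
python3 -m handwheel '[1,0,0,0, 2,0,0,0, 3,0,0,0, 4,0,0,0, 4.5,0,0,0, 4.5,0,0,0, 4.5,0,0,-2, 4.5,0,0,-4, 4.5,0,0,-6, 4.5,0,0,-8]'; python3 look.py 10;  python3 - <<'E'
from edge import *
S=load('scene9');p=lambda u,v,z:px2w(S,140+u/3.6-.36,190+v/3.6-.36,z).round(4)
a,b=p(558,177,.045),p(458,323,.045);print(a,b,(a+b)/2,(a-b)[1]/(a-b)[0])
run('10',-.277,-.045)
E
```

```text
time_s: 16.05
tcp_pos: [0.508, -0.2789, 0.0233]
eef_rot: [-154.0, 90.0, -12.1]
contact_force: [-0.1, 0.3, -0.1]
gripper_width: 0.0874
16.05 [ 0.508  -0.2789  0.0233] [-0.06  0.26 -0.11]
toolz yaw -38.10636819350777
[ 0.56   -0.2738  0.045 ] [ 0.4527 -0.2691  0.045 ] [ 0.50635 -0.27145  0.045  ] -0.04380242311276775
10 R y -0.2767 slope -0.0404 res [0.5, 0.3, 0.3, 0.0, 0.5, 0.2, 0.0, 0.0, 0.2, 0.0, 0.5, 0.3, 0.5, 0.3, 0.6, 0.3, 0.5, 0.1, 0.2, 0.7, 1.0]
```

View pics/scene10z.png

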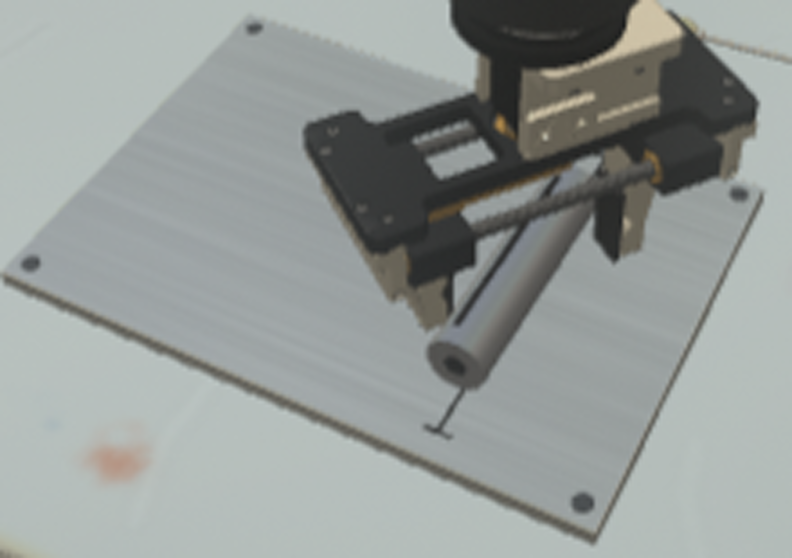

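```bash
python3 -m handwheel '[0,0,0,-0.6, 0,0,0,-1.2, 0,0,0,-1.8, 0,0,0,-2.4, 0,0,0,-3, 0,0,0,-3.6, 0,0,0,-4.2, 0,0,0,-4.8, 0,0,0,-5.4, 0,0,0,-6]'; python3 look.py 11;  python3 - <<'E'
from edge import *
run('11',-.277,-.045)
E
```

```text
time_s: 17.4
tcp_pos: [0.5079, -0.2789, 0.0231]
eef_rot: [93.6, 90.0, -118.6]
contact_force: [-0.2, 0.0, 0.3]
gripper_width: 0.0877
17.4 [ 0.5079 -0.2789  0.0231] [-0.16  0.01  0.34]
toolz yaw -32.2054004802463
11 R y -0.2786 slope -0.0228 res [0.1, 0.6, 0.5, 0.5, 0.2, 0.3, 0.1, 0.5, 0.2, 0.0, 0.6, 0.5, 0.3, 0.5, 0.7, 0.1, 0.1, 0.1, 2.5, 4.3, 4.3]
```

View pics/scene11z.png

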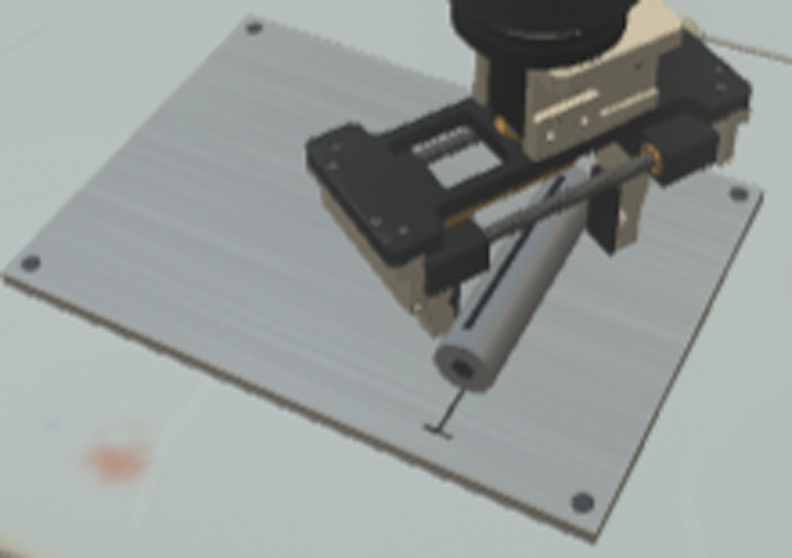

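```bash
python3 -m handwheel '[0,0,0,0.7, 0,0,0,2, 0,0,0,4, 0,0,0,7, 0,0,0,11, -1,0,0,11, -3,0,0,11, -6,0,0,11, -9,0,0,11, -11,0,0,11]'; python3 -m handwheel '[-2,2,0,0, -4,5,0,0, -6,9,0,0, -6,13,0,0, -6,17,0,0, -6,20,0,0, -6,23,0,0, -6,25,0,0, -6,25,0,0, -6,25,0,0]'; python3 look.py 12;  python3 - <<'E'
from edge import *
run('12',-.279,-.0228)
E
```

```text
time_s: 18.75
tcp_pos: [0.5085, -0.2791, 0.1355]
eef_rot: [-153.6, 89.9, -16.8]
contact_force: [-0.0, -0.7, -0.7]
gripper_width: 0.0879
time_s: 20.0
tcp_pos: [0.3369, -0.4608, 0.1932]
eef_rot: [-136.1, 90.0, 0.6]
contact_force: [0.2, -0.1, 0.6]
gripper_width: 0.0872
20.0 [ 0.3369 -0.4608  0.1932] [ 0.19 -0.13  0.61]
toolz yaw -43.23804745597065
12 R y -0.2784 slope -0.0083 res [0.2, 0.2, 0.0, 0.1, 0.0, 0.0, 0.1, 0.2, 0.1, 1.6, 4.7, 3.6, 3.0, 2.6, 3.4, 4.1, 4.5, 5.1, 5.4, 0.8, 0.7]
```

View pics/scene12z.png

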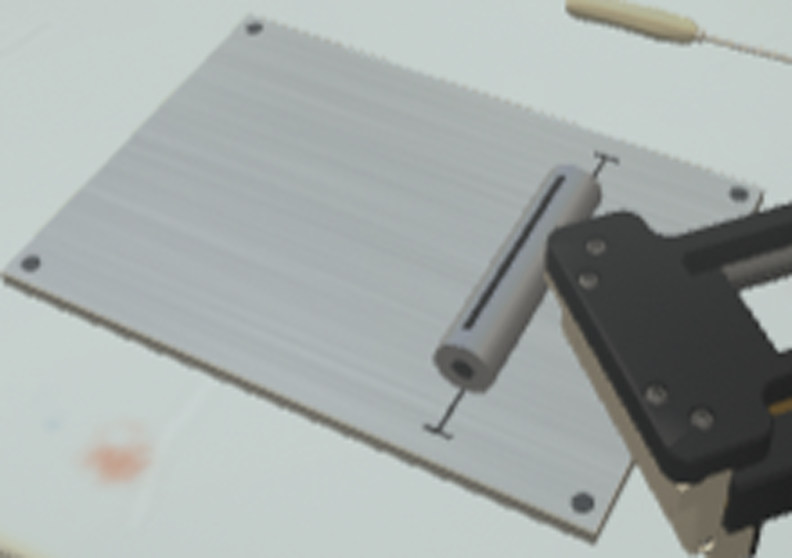

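View pics/top12z.png

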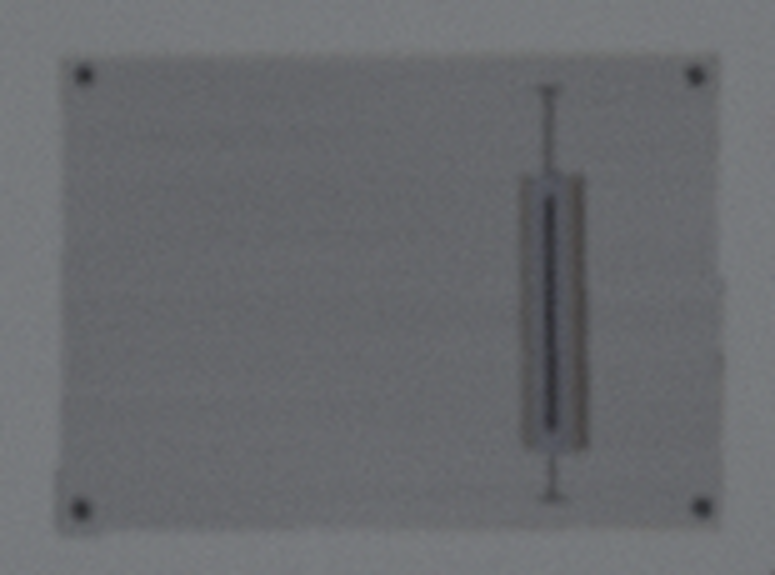

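Run:
```python
from edge import *
T=load('top12')
t=lambda u,v,z:px2w(T,195+u/5-.4,180+v/5-.4,z)
c=[t(*q,.031) for q in [(521,176),(584,176),(525,450),(588,450)]]
print('mean',np.mean(c,0).round(4),'far mid',((c[0]+c[1])/2).round(4),'near mid',((c[2]+c[3])/2).round(4))
print('line',t(548,92,.016),t(552,498,.016))
a,b=t(549,197,.045),t(551,428,.045);print('strip',a,b,(a-b)[1]/(a-b)[0])
run('12',-.279,-.0228,side='L')
print(sensors.get_state()['contact_force'])
```

```text
mean [ 0.5042 -0.2791  0.031 ] far mid [ 0.569  -0.2799  0.031 ] near mid [ 0.4394 -0.2782  0.031 ]
line [ 0.60996268 -0.28102443  0.016     ] [ 0.41445982 -0.27763142  0.016     ]
strip [ 0.55917225 -0.27587743  0.045     ] [ 0.45172583 -0.27388372  0.045     ] -0.018555435281583134
12 L y -0.2831 slope -0.0127 res [0.3, 0.0, 0.4, 0.3, 0.0, 0.2, 0.0, 0.2, 0.1, 0.3, 0.1, 0.1, 0.4, 0.1, 0.1, 0.1, 0.1, 0.1, 0.1, 0.2, 0.3]
[-0.3538489  -0.88888859  0.45912891]
```

```bash
python3 -c "
from h import *
a=load('top0')['image'];d=shot('top','top13')['image']
x=np.abs(a[115:165,175:345].astype(int)-d[115:165,175:345]).mean(2);print('bystander area diff',x.mean(),x.max())
e=load('top12')['image'];y=np.abs(e[200:290,290:330].astype(int)-d[200:290,290:330]).mean(2);print('bar diff',y.mean(),y.max())
print(workorder.close_job())"
```

```text
bystander area diff 5.329529411764706 16.0
bar diff 1.8296296296296295 9.0
the job is handed in; nothing more can be done
None
```

The bar was rolled about 183 mm across the plate, nearly two full turns, and now lies on the scribed line, squarely across it but about 8 mm off centre along it. I handed the job in at about 20 s of the 42 s allowed.

- **Rolling:** I pushed with the open fingertips about 7 mm above the plate. The dark strip turned in step with the distance rolled, so I saw no sign of sliding during the roll.
- **Straightening on the line:** The bar ended about 2 mm short and 1.3° askew, because one-sided pushes hardly turned it. I set one fingertip behind its near end and one in front of its far end and turned the gripper a few degrees. This swivelled the bar slightly on the plate, without gripping or lifting it.

**Last checks, with the arm clear:**
- **Across the line:** the top view puts the bar's axis within about 0.5 mm of the line, and the angles agree to within about 0.3°.
- **Along the line:** both ends and their ticks show, with about 25 mm bare at the near end and 41 mm at the far end. I left the 8 mm offset, because fixing it would have meant sliding the bar.
- **Rest:** the bar did not move between the last two pictures.
- **Bystanders:** the top pictures before and after show only a small overall brightness change around the spray bottle, cap bottle and screwdriver. The arm never came near them.

**Check that disagreed:** the last automatic edge fits in the scene view gave a wrong angle, or a position 4 mm off. The gripper hid the bar's right edge, and shading spoiled the left. I relied on the top view, and on a scene fit taken just before releasing the bar, which agreed with it.

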